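# Scrape the rusks off the bread board

## Robot

A 6-joint arm with a two-finger parallel gripper is mounted at the origin on the work surface; the furniture and walls round the work are solid. World frame = base frame: x ahead of the robot, y to its left, z up, the work surface at z = 0. Lengths are in m, angles in rad, forces in N, time in s.
With the tool pointing down it reaches from about 0.35 to 0.775 m from the base axis. Payload 7.3 kg.
Tool frame: the origin (TCP) lies at the very end of the fingers, on their centre line; the grasp point (between the pads) lies 19 mm behind it; z points along the fingers, y is the line along which they close (so a half turn about z gives the same grasp; the last joint's range is limited). The gripper opens to 92 mm and grips with 3 to 60 N. Pads are 19 mm wide; open, the fingers measure 130 mm over their backs; the gripper's body (75 mm by 190 mm) begins 47 mm behind the grasp point.
Start: joints at [-1.304, 0.342, 1.524, -0, 1.275, -0.146], TCP at [0.211, -0.481, 0.227] pointing down, gripper open.
Joint ranges: [-2.53, 2.53], [-0.77, 2.02], [0.04, 2.7], [-1, 4.14], [0.28, 2.66], [-3.11, 3.11]. Speed limits (rad/s): [2.57, 2.57, 3.14, 3.14, 3.14, 3.14].

## Interface

Orientations are given as [roll, pitch, yaw] about the fixed x, y, z axes, in that order (R = Rz(yaw) Ry(pitch) Rx(roll)).
In Python, from cell import robot, read_camera, get_calibration gives the robot as it stands. The module is installed in compiled form; this text tells all that it offers.
- The arm moves only by the tool send_rows, never from a script. Its argument "plan" is a list of rows, each a list of 2 entries, a list of its own where there are three numbers: the shift along the tool's x, y, z as a fraction of full scale, then the turn, a rotation vector about the tool's x, y, z as a fraction of full scale. A call has exactly 10 rows; each row shifts and turns the commanded pose from where the row before left it, along the tool's axes as they then stand; what a row does not reach is not made up. Full scale, the value 1, is 0.025 m for a shift and 90 degrees for a turn. A row lasts 1/8 s, in which the tool goes at most 62.5 mm and 10.7 degrees, less where a joint would pass 70% of its speed; a pose out of reach is approached as far as the arm can. A call with a number of a shift or a turn outside -1 to 1 is refused whole. A call with a gripper value outside its range is refused whole. "gripper" is the opening, from -1 (shut) to 1 (fully open), so that 0 is half open, set as the call begins (left out, the last holds). The fingers move at their own pace and stop on an object; "force" is the grip in N (left out, the last holds). Time passes only in rows, so rows that do not move let the fingers close, or fill a call up. It gives the time, the measured TCP pose, the force, the opening and the grip force at its end, in the units of the state.
- robot.observe(): the state, without advancing time (a new reading comes with each control period).
- read_camera(name): name is "scene" or "top" or "wrist"; returns (picture, depth): 384x512x3 uint8, blue, green, red; 384x512 float32, m along the optical axis (not along the pixel's ray), 0 where there is no reading.
- get_calibration(name): a dict with "intrinsics" (3x3 intrinsics, pixels), "rvec" (rotation vector, rad) and "tvec" (3), from world to camera coordinates, as OpenCV has them. Camera axes: x right, y down, z forward; pixel columns grow to the right and rows downward; lengths in m; the calibration is good to about 2 mm. A picture is of the moment at which its call begins: read the wrist's pose just before it. get_calibration takes no time and is no camera call; for the wrist camera it gives the pose at the moment of the call.
- robot.hand_in(): hands the job in; it is judged then, once.
The state is a dict: "time": time; "qpos": joint angles; "qvel": joint speeds; "joint_efforts": joint torques, N m; "tool_pos": TCP position; "tool_rot": TCP orientation; "contact_force": force on the tool from outside, world axes, zero at the start; "torque": the same for the moment, N m; "opening": finger opening in m; "grip_force": force on a finger pad.
Only numpy, scipy, OpenCV 4.12 (cv2) and the standard library are available. Lean on these libraries where they do the work, as an engineer would, in place of code of your own. Each camera call takes 0.05 s, during which the arm holds its last target. There are 200 camera calls.

## Task

Take the scraper block and sweep all four rusks off the bread board into the steel tray tucked under one end of it, pushing them only with the scraper, never with the gripper. Do not shove or tip the shaker standing on the board, nor the pepper mill and spice jar beside the cork mat. Then stand the scraper upright back on the cork mat, and let go.

Things in the scene. Friction and masses are not known exactly. Their poses are not given: they have to be found in the camera images.
- board_top (a point): Bread board, pale wood, fixed: a flat deck without any rim, 250 mm along its x, 290 mm along its y, 18 mm thick, raised on four feet so that its top is 54 mm above the worktop. This point is the centre of the top face; z up. The tray is at one of the two ends (+y or -y of the board), the cork mat at the other.
- tray_floor (a point): Open steel tray, loose (0.6 kg), outside 270 mm (x) x 170 mm (y) x 30 mm high, walls and floor 4 mm. Stands on the worktop, parallel to the board, centred about 215 mm from the board's centre along the board's y, so that 15 mm of it lies under the end of the deck. This point is the centre of its inner floor, 4 mm above the worktop.
- trivet_top (a point): Square cork mat, fixed on the worktop at the other end of the board, 140 x 140 x 8 mm. This point is the centre of its top.
- scraper_mid (a point): Scraper block, wood with a steel shoe, about 0.3 kg, 135 mm tall, standing upright on the cork mat. Axes: x along its width, y across its thickness, z up. Shoe at the foot 92 (x) x 40 (y) x 10 mm; body above it 88 x 36 mm up to 72 mm above the foot; from there to the top (135 mm) a grip rib 80 x 26 mm, to be gripped across the 26 mm from above. Its broad flat faces (+y and -y) push. This point is its centre, 67.5 mm above the foot.
- rusk1_mid (a point): Rusk (hard slice of dry toast), rigid, 62 (x) x 44 (y) x 14 mm (z), about 40 g, lying flat on the board at any yaw. This point is its centre.
- rusk2_mid (a point): Rusk (hard slice of dry toast), rigid, 62 (x) x 44 (y) x 14 mm (z), about 40 g, lying flat on the board at any yaw. This point is its centre.
- rusk3_mid (a point): Rusk (hard slice of dry toast), rigid, 62 (x) x 44 (y) x 14 mm (z), about 40 g, lying flat on the board at any yaw. This point is its centre.
- rusk4_mid (a point): Rusk (hard slice of dry toast), rigid, 62 (x) x 44 (y) x 14 mm (z), about 40 g, lying flat on the board at any yaw. This point is its centre.
- shaker_mid (a point): Glass shaker with a grey top, loose, round, 44 mm in diameter, 90 mm tall, standing on the board near one of its corners. To be left where it is. This point is its centre.
- mill_mid (a point): Wooden pepper mill, loose, round, 58 mm in diameter, 170 mm tall, standing on the worktop beside the cork mat, on its side nearest the robot. To be left where it is. This point is its centre.
- spice_mid (a point): Spice jar with a dark cap, loose, round, 41 mm in diameter, 105 mm tall, standing on the worktop beside the cork mat, on its side nearest the robot. To be left where it is. This point is its centre.
- rusk1: The same rusk1 as a body; its origin is the centre of one large face (7 mm from the centre).
- rusk2: The same rusk2 as a body; its origin is the centre of one large face (7 mm from the centre).
- rusk3: The same rusk3 as a body; its origin is the centre of one large face (7 mm from the centre).
- rusk4: The same rusk4 as a body; its origin is the centre of one large face (7 mm from the centre).
- scraper: The scraper block as a body; its origin is the centre of its foot.
Things that resemble listed ones, but are neither listed nor needed, are in the scene too. What is shaped like the rusk2 but blue or purple is not meant.

How it is judged:
By the outcome, as a careful person would: the job done as asked, in the order asked, and still so for the second after the job is handed in, with the robot touching nothing.
It also fails if it takes over 72 s, if anything falls off the work surface, if the arm or the gripper's body presses on something with over 40 N, if the wrist force passes 120 N, or if a joint passes its speed limit or range.

## Working session

There is one attempt and no reset: what is moved stays moved. The work goes in short steps, Python scripts to look and compute and a tool call to move; the robot and the scene stay as the last step left them, time stands still between calls to the robot, and variables do not carry over. Pictures are saved under pics/ and viewed, at most 11 in all, crops included, and the job is handed in when it is done.

Besides the shell and the picture viewer there is one more tool, called after ">>>" by a JSON object that holds its "name" and its "arguments", one argument or row to a line. send_rows: Moves the arm, as the interface text tells. Shift numbers are shares of 0.025 m and turn numbers shares of 90 degrees, none past 1 either way. Its arguments: {"type":"object","properties":{"plan":{"type":"array"},"gripper":{"type":"number"},"force":{"type":"number"}},"required":["plan"]}

```bash
mkdir -p pics; cat > h.py <<'E'
import numpy as np, cv2
from cell import robot, read_camera, get_calibration
def cam(n):
    c=get_calibration(n); p,d=read_camera(n)
    return p,d,(np.array(c["intrinsics"]),cv2.Rodrigues(np.array(c["rvec"],float))[0],np.array(c["tvec"],float).ravel())
def ray(c,uv,z):
    K,R,t=c; d=R.T@np.linalg.inv(K)@np.array([uv[0],uv[1],1.]); o=-R.T@t
    return o+d*(z-o[2])/d[2]
def cloud(c,d):
    K,R,t=c; v,u=np.mgrid[:d.shape[0],:d.shape[1]]
    P=np.stack([(u-K[0,2])/K[0,0]*d,(v-K[1,2])/K[1,1]*d,d],-1)
    return (P-t)@R
E
python3 - <<'E'
from h import *
for n in("top","scene"):
    p,d,c=cam(n); cv2.imwrite(f"pics/{n}0.png",p); np.savez(f"{n}0.npz",p=p,d=d,K=c[0],R=c[1],t=c[2])
    print(n,-c[1].T@c[2])
print(robot.observe())
E
```

```text
top [0.36606151 0.07097154 1.30083999]
scene [-0.39327318  0.58497783  0.71526574]
{'time': 0.1, 'qpos': array([-1.30399330e+00,  3.42666738e-01,  1.52486135e+00, -1.71172734e-05,
        1.27538887e+00, -1.45986645e-01]), 'qvel': array([-0.00087215, -0.00076552, -0.00334888,  0.00092866,  0.0002259 ,
        0.00241289]), 'joint_efforts': array([ 1.26097635e-03, -4.32002664e+01, -2.44694871e+01,  7.18628406e-02,
        5.25775237e-02, -5.05516550e-05]), 'tool_pos': array([ 0.21054566, -0.48056896,  0.22612834]), 'tool_rot': array([-3.14028005e+00, -1.76449869e-04,  4.12794552e-01]), 'contact_force': array([ 0.03418195, -0.24550799, -0.3253732 ]), 'torque': array([ 0.05926639, -0.00691285,  0.00659458]), 'grip_force': 0.0, 'opening': 0.09177148860983765}
```

View pics/top0.png

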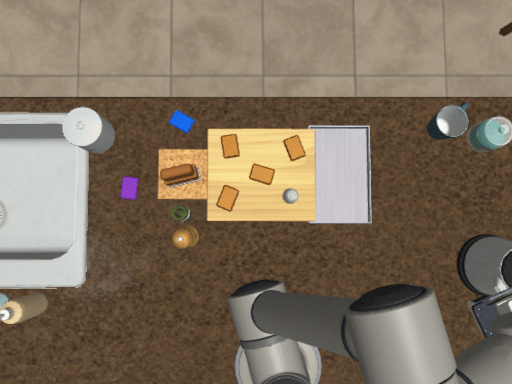

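View pics/scene0.png

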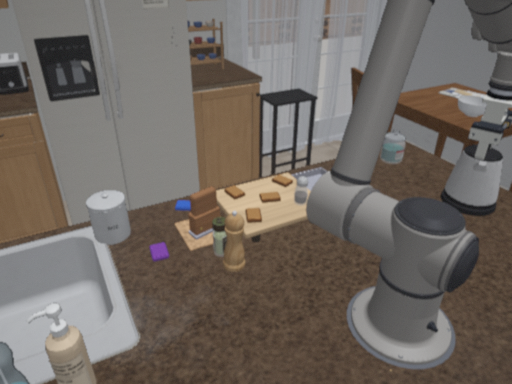

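Top view: the board spans about (208,128)–(315,220), the tray is to its right at −y, and the mat is to its left. The scraper is at (180,174), the shaker at (291,196), the jar at (180,213) and the mill at (184,237). The rusks are at (230,146), (294,148), (262,174) and (228,198).

```bash
python3 - <<'E'
from h import *
f=np.load("top0.npz"); p,d=f["p"],f["d"]; c=(f["K"],f["R"],f["t"])
X=cloud(c,d)
hsv=cv2.cvtColor(p,cv2.COLOR_BGR2HSV)
roi=np.zeros(d.shape,bool); roi[110:260,150:380]=1
def rect(m,z,name):
    n,l,s,_=cv2.connectedComponentsWithStats(m.astype(np.uint8))
    for i in range(1,n):
        if s[i,4]<60: continue
        v,u=np.nonzero(l==i)
        if z is None: P=X[v,u]; zz=np.median(P[:,2])
        else: P=np.array([ray(c,(a,b),z) for a,b in zip(u,v)]); zz=z
        r=cv2.minAreaRect((P[:,:2]*1000).astype(np.float32))
        print(name,s[i,4],np.round(r[0]),np.round(r[1]),round(r[2],1),"mean",np.round(P[:,:2].mean(0)*1000),"z",np.round(zz,3), "zmax",np.round(X[v,u,2].max(),3))
zz=X[...,2]
for b in [(230,146),(294,148),(262,174),(228,198),(180,174)]: print(b,hsv[b[1],b[0]],X[b[1],b[0]])
print("board",hsv[160,262],X[160,262])
br=roi&(hsv[...,1]>130)&(hsv[...,0]<20)&(hsv[...,2]>90)&(zz>.058)&(zz<.085)
rect(br,.068,"rusk")
b=roi&(zz>.045)&(zz<.16); b[:,:206]=0; b[:,317:]=0
rect(b,.054,"board")
rect(roi&(zz>.115)&(zz<.15)&(np.arange(512)[None]<206),.135,"rib")
rect(roi&(zz>.085)&(np.arange(512)[None]>206),.144,"shaker")
m=roi&(zz>.05)&(np.arange(512)[None]<203); 
rect(m,None,"tall")
t=roi&(zz<.045)&(zz>-.01)&(hsv[...,1]<60)&(hsv[...,2]>120)&(np.arange(512)[None]>305); rect(t,.02,"tray")
mt=roi&(zz<.02)&(hsv[...,2]>130)&(hsv[...,1]>60)&(np.arange(512)[None]<212); rect(mt,.008,"mat")
E
```

```text
(230, 146) [ 16 177 207] [0.58642515 0.12462354 0.06429034]
(294, 148) [ 17 172 210] [ 0.57991594 -0.0457048   0.06730659]
(262, 174) [ 16 166 213] [0.51103935 0.03989852 0.06400976]
(228, 198) [ 16 170 216] [0.44710389 0.12965064 0.07315481]
(180, 174) [ 15 174 139] [0.50277354 0.24514988 0.14222295]
board [ 21 109 243] [0.54994881 0.03938904 0.05428989]
rusk 375 [586. 125.] [62. 44.] 8.5 mean [586. 125.] z 0.068 zmax 0.075
rusk 375 [581. -46.] [61. 44.] 21.0 mean [581. -46.] z 0.068 zmax 0.073
rusk 379 [511.  41.] [61. 44.] 72.5 mean [510.  41.] z 0.068 zmax 0.074
rusk 109 [502. 252.] [34. 91.] 31.4 mean [504. 247.] z 0.068 zmax 0.083
rusk 383 [448. 131.] [44. 62.] 67.9 mean [448. 131.] z 0.068 zmax 0.074
board 9987 [511.  42.] [289. 248.] 89.7 mean [509.  42.] z 0.054 zmax 0.147
rib 358 [509. 256.] [29. 81.] 13.2 mean [510. 256.] z 0.135 zmax 0.148
rib 134 [344. 240.] [49. 47.] 89.6 mean [344. 236.] z 0.135 zmax 0.15
shaker 216 [447. -27.] [40. 39.] 63.0 mean [447. -28.] z 0.144 zmax 1.301
tall 577 [464. 170.] [267.  80.] 62.0 mean [505. 250.] z 0.137 zmax 1.301
tall 243 [381. 174.] [204.  40.] 70.7 mean [407. 249.] z 0.104 zmax 1.301
tall 392 [344. 168.] [192.  49.] 88.9 mean [346. 235.] z 0.151 zmax 1.301
tray 5257 [ 517. -175.] [171. 272.] 89.7 mean [ 516. -182.] z 0.02 zmax 0.043
mat 341 [668. 263.] [63. 43.] 60.5 mean [668. 263.] z 0.008 zmax 0.02
mat 1806 [523. 259.] [137. 142.] 89.7 mean [522. 257.] z 0.008 zmax 0.019
```

>>> {"name": "send_rows", "arguments": {
  "plan": [
    [[0.756, -0.74, 0], [0, 0, 0]],
    [[0.756, -0.74, 0], [0, 0, 0]],
    [[0.756, -0.74, 0], [0, 0, 0]],
    [[0.756, -0.74, 0], [0, 0, 0]],
    [[0.756, -0.74, 0], [0, 0, 0]],
    [[0.756, -0.74, 0], [0, 0, 0]],
    [[0.756, -0.74, 0], [0, 0, 0]],
    [[0.756, -0.74, 0], [0, 0, 0]],
    [[0.756, -0.74, 0], [0, 0, 0]],
    [[0.756, -0.74, 0], [0, 0, 0]]
  ],
  "gripper": 0.2,
  "force": 40
}}

```text
time: 1.35
tool_pos: [0.3096, -0.2347, 0.2265]
tool_rot: [-3.141, 0.0, 0.413]
contact_force: [0.4, 0.6, 0.3]
opening: 0.0553
grip_force: 0.0
```

>>> {"name": "send_rows", "arguments": {
  "plan": [
    [[0.756, -0.74, 0], [0, 0, 0]],
    [[0.756, -0.74, 0], [0, 0, 0]],
    [[0.756, -0.74, 0], [0, 0, 0]],
    [[0.756, -0.74, 0], [0, 0, 0]],
    [[0.756, -0.74, 0], [0, 0, 0]],
    [[0.756, -0.74, 0], [0, 0, 0]],
    [[0.756, -0.74, 0], [0, 0, 0]],
    [[0.756, -0.74, 0], [0, 0, 0]],
    [[0.756, -0.74, 0], [0, 0, 0]],
    [[0.756, -0.74, 0], [0, 0, 0]]
  ]
}}

```text
time: 2.6
tool_pos: [0.4085, 0.0106, 0.2265]
tool_rot: [-3.141, 0.0, 0.413]
contact_force: [0.3, -0.3, 0.6]
opening: 0.0552
grip_force: 0.0
```

>>> {"name": "send_rows", "arguments": {
  "plan": [
    [[0.756, -0.74, 0], [0, 0, 0]],
    [[0.756, -0.74, 0], [0, 0, 0]],
    [[0.756, -0.74, 0], [0, 0, 0]],
    [[0.756, -0.74, 0], [0, 0, 0]],
    [[0.756, -0.74, 0], [0, 0, 0]],
    [[0.756, -0.74, 0], [0, 0, 0]],
    [[0.756, -0.74, 0], [0, 0, 0]],
    [[0.756, -0.74, 0], [0, 0, 0]],
    [[0.756, -0.74, 0], [0, 0, 0]],
    [[0.756, -0.74, 0], [0, 0, 0]]
  ]
}}

```text
time: 3.85
tool_pos: [0.5074, 0.2557, 0.2262]
tool_rot: [3.142, 0.001, 0.413]
contact_force: [-0.5, -0.3, 0.5]
opening: 0.0549
grip_force: 0.0
```

>>> {"name": "send_rows", "arguments": {
  "plan": [
    [[0, 0, 0], [0, 0, -0.11]],
    [[0, 0, 0], [0, 0, -0.11]],
    [[0, 0, 0], [0, 0, -0.11]],
    [[0, 0, 0], [0, 0, -0.11]],
    [[0, 0, 0], [0, 0, -0.11]],
    [[0, 0, 0], [0, 0, -0.11]],
    [[0, 0, 0], [0, 0, -0.11]],
    [[0, 0, 0], [0, 0, -0.11]],
    [[0, 0, 0], [0, 0, 0]],
    [[0, 0, 0], [0, 0, 0]]
  ]
}}

```text
time: 5.1
tool_pos: [0.5072, 0.2549, 0.2265]
tool_rot: [-3.141, 0.0, 1.792]
contact_force: [-0.2, -0.5, -0.2]
opening: 0.0556
grip_force: 0.0
```

```bash
python3 - <<'E'
from h import *
p,d,c=cam("wrist"); cv2.imwrite("pics/w1.png",p)
X=cloud(c,d); z=X[...,2]
print("cam",-c[1].T@c[2])
def rect(m,zp,name):
    n,l,s,_=cv2.connectedComponentsWithStats(m.astype(np.uint8))
    for i in range(1,n):
        if s[i,4]<300: continue
        v,u=np.nonzero(l==i); P=X[v,u]
        r=cv2.minAreaRect((P[:,:2]*1000).astype(np.float32))
        print(name,s[i,4],np.round(r[0],1),np.round(r[1],1),round(r[2],1),"z",np.round(np.median(P[:,2]),3))
inr=(X[...,0]>.3)&(X[...,0]<.62)&(X[...,1]>.15)&(X[...,1]<.35)&(d>0)
rect(inr&(z>.135)&(z<.15),0,"rib")
rect(inr&(z>.08)&(z<.115)&(X[...,0]<.45),0,"jar")
rect(inr&(z>.15)&(z<.18)&(X[...,0]<.42),0,"mill")
E
```

```text
cam [0.49149378 0.32372641 0.38530474]
rib 911 [352.7 244.8] [36.1 49.6] 29.7 z 0.145
rib 2250 [512.2 259.2] [25.7 77.3] 12.7 z 0.143
jar 387 [359.5 248.9] [18.4 36.1] 27.9 z 0.095
jar 1425 [410.7 253.7] [40.5 39.9] 16.4 z 0.106
mill 1793 [348.  242.6] [38.4 41.7] 38.3 z 0.157
```

View pics/w1.png

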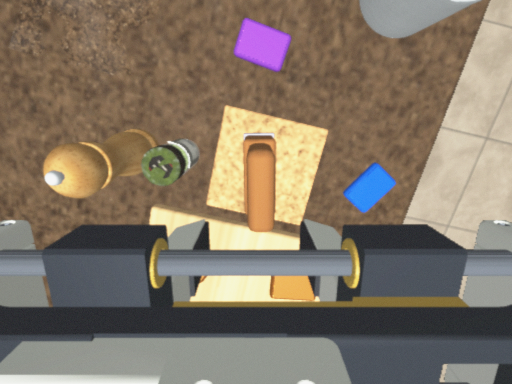

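Wrist view: the rib at (260,185) sits centred between the fingers and aligned with them. The jar at (165,163) and the mill at (75,170) are clear of the descent.

>>> {"name": "send_rows", "arguments": {
  "plan": [
    [[0.06, 0.14, 0.6], [0, 0, 0]],
    [[0, 0, 0.7], [0, 0, 0]],
    [[0, 0, 0.7], [0, 0, 0]],
    [[0, 0, 0.7], [0, 0, 0]],
    [[0, 0, 0.7], [0, 0, 0]],
    [[0, 0, 0.7], [0, 0, 0]],
    [[0, 0, 0.6], [0, 0, 0]],
    [[0, 0, 0.5], [0, 0, 0]],
    [[0, 0, 0.34], [0, 0, 0]],
    [[0, 0, 0], [0, 0, 0]]
  ]
}}

```text
time: 6.4
tool_pos: [0.5102, 0.2571, 0.0876]
tool_rot: [-3.141, 0.0, 1.795]
contact_force: [-0.1, -0.1, -0.4]
opening: 0.055
grip_force: 0.0
```

>>> {"name": "send_rows", "arguments": {
  "plan": [
    [[0, 0, 0], [0, 0, 0]],
    [[0, 0, 0], [0, 0, 0]],
    [[0, 0, 0], [0, 0, 0]],
    [[0, 0, 0], [0, 0, 0]],
    [[0, 0, 0], [0, 0, 0]],
    [[0, 0, 0], [0, 0, 0]],
    [[0, 0, 0], [0, 0, 0]],
    [[0, 0, 0], [0, 0, 0]],
    [[0, 0, 0], [0, 0, 0]],
    [[0, 0, 0], [0, 0, 0]]
  ],
  "gripper": -1,
  "force": 45
}}

```text
time: 7.65
tool_pos: [0.5106, 0.2572, 0.0884]
tool_rot: [3.141, 0.0, 1.795]
contact_force: [-0.2, 0.6, 2.8]
opening: 0.0257
grip_force: 45.0
```

>>> {"name": "send_rows", "arguments": {
  "plan": [
    [[0, 0, -0.9], [0, 0, 0]],
    [[0, 0, -0.9], [0, 0, 0.114]],
    [[0, 0, -0.9], [0, 0, 0.114]],
    [[0, 0, -0.8], [0, 0, 0.114]],
    [[0, 0, 0], [0, 0, 0.114]],
    [[0, 0, 0], [0, 0, 0.114]],
    [[0, 0, 0], [0, 0, 0.114]],
    [[0, 0, 0], [0, 0, 0.114]],
    [[0, 0, 0], [0, 0, 0.114]],
    [[0, 0, 0], [0, 0, 0.114]]
  ]
}}

```text
time: 8.9
tool_pos: [0.5096, 0.2568, 0.1745]
tool_rot: [3.141, 0.003, 0.177]
contact_force: [-0.9, -0.2, -3.2]
opening: 0.0257
grip_force: 45.0
```

>>> {"name": "send_rows", "arguments": {
  "plan": [
    [[0, 0, 0], [0, 0, 0.116]],
    [[0.73, 0.75, 0], [0, 0, 0]],
    [[0.73, 0.75, 0], [0, 0, 0]],
    [[0.73, 0.75, 0], [0, 0, 0]],
    [[0.73, 0.75, 0], [0, 0, 0]],
    [[0, 0, 0.4], [0, 0, 0]],
    [[0, 0, 0.4], [0, 0, 0]],
    [[0, 0, 0], [0, 0, 0]],
    [[0, 0, 0], [0, 0, 0]],
    [[0, 0, 0], [0, 0, 0]]
  ]
}}

```text
time: 10.15
tool_pos: [0.5836, 0.1827, 0.1562]
tool_rot: [-3.142, -0.001, 0.002]
contact_force: [0.3, -0.9, -2.7]
opening: 0.0257
grip_force: 45.0
```

>>> {"name": "send_rows", "arguments": {
  "plan": [
    [[0, 0, 0.38], [0, 0, 0]],
    [[0, 0, 0.38], [0, 0, 0]],
    [[0, 0.5, 0], [0, 0, 0]],
    [[0, 0.8, 0], [0, 0, 0]],
    [[0, 0.8, 0], [0, 0, 0]],
    [[0, 0.8, 0], [0, 0, 0]],
    [[0, 0.8, 0], [0, 0, 0]],
    [[0, 0.8, 0], [0, 0, 0]],
    [[0, 0.8, 0], [0, 0, 0]],
    [[0, 0.5, 0], [0, 0, 0]]
  ]
}}

```text
time: 11.4
tool_pos: [0.5838, 0.0359, 0.1368]
tool_rot: [3.142, -0.0, 0.0]
contact_force: [0.2, 1.4, -2.7]
opening: 0.0257
grip_force: 45.0
```

```bash
python3 - <<'E'
from h import *
p,d,c=cam("top"); q,_,_=cam("scene")
cv2.imwrite("pics/m1.png",np.hstack([cv2.resize(p[100:260,140:390],(400,256)),cv2.resize(q[150:290,150:370],(400,256))]))
print(robot.observe()["tool_pos"])
E
```

```text
[0.58371883 0.0356921  0.13662243]
```

View pics/m1.png

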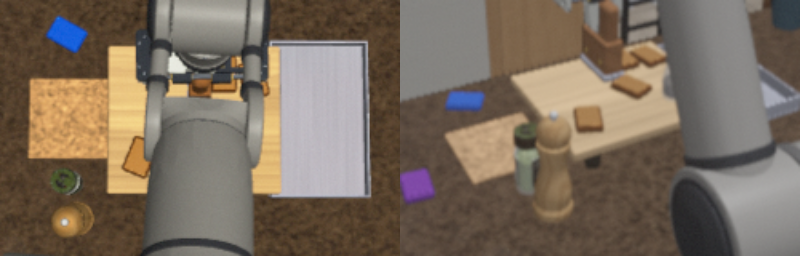

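The scraper is held upright and is pushing the first two rusks, with C and D untouched. I'll continue over the edge.

>>> {"name": "send_rows", "arguments": {
  "plan": [
    [[0, 0.6, 0], [0, 0, 0]],
    [[0, 0.7, 0], [0, 0, 0]],
    [[0, 0.7, 0], [0, 0, 0]],
    [[0, 0.7, 0], [0, 0, 0]],
    [[0, 0.7, 0], [0, 0, 0]],
    [[0, 0.7, 0], [0, 0, 0]],
    [[0, 0.7, 0], [0, 0, 0]],
    [[0, 0.6, 0], [0, 0, 0]],
    [[0, 0.1, 0], [0, 0, 0]],
    [[0, 0, 0], [0, 0, 0]]
  ]
}}

```text
time: 12.75
tool_pos: [0.5839, -0.1002, 0.1366]
tool_rot: [-3.141, 0.0, 0.001]
contact_force: [0.2, 0.1, -2.5]
opening: 0.0256
grip_force: 45.0
```

```bash
python3 - <<'E'
from h import *
p,d,c=cam("top"); q,_,_=cam("scene")
cv2.imwrite("pics/m2.png",np.hstack([cv2.resize(p[100:260,140:390],(400,256)),cv2.resize(q[150:290,150:370],(400,256))]))
print(robot.observe()["tool_pos"])
E
```

```text
[ 0.58387397 -0.09970174  0.13669251]
```

View pics/m2.png

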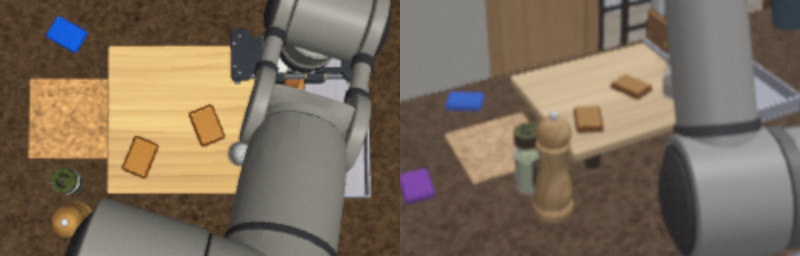

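The board now holds only C and D. The shaker is undisturbed.

>>> {"name": "send_rows", "arguments": {
  "plan": [
    [[0, 0, -0.6], [0, 0, 0]],
    [[0, 0, -0.6], [0, 0, -0.111]],
    [[0, 0, -0.6], [0, 0, -0.111]],
    [[0, 0, -0.6], [0, 0, -0.111]],
    [[0, 0, 0], [0, 0, -0.111]],
    [[0, 0, 0], [0, 0, -0.111]],
    [[0, 0, 0], [0, 0, -0.111]],
    [[0, 0, 0], [0, 0, -0.111]],
    [[0, 0, 0], [0, 0, -0.111]],
    [[0, 0, 0], [0, 0, -0.111]]
  ]
}}

```text
time: 14.1
tool_pos: [0.5842, -0.0999, 0.198]
tool_rot: [3.14, 0.0, 1.577]
contact_force: [0.5, 0.5, -1.7]
opening: 0.0258
grip_force: 45.0
```

>>> {"name": "send_rows", "arguments": {
  "plan": [
    [[0.92, 0, 0], [0, 0, 0]],
    [[0.92, 0, 0], [0, 0, 0]],
    [[0.92, 0, 0], [0, 0, 0]],
    [[0.92, 0, 0], [0, 0, 0]],
    [[0.92, 0, 0], [0, 0, 0]],
    [[0.92, -0.8, 0], [0, 0, 0]],
    [[0.92, -0.8, 0], [0, 0, 0]],
    [[0.92, -0.8, 0], [0, 0, 0]],
    [[0.92, -0.8, 0], [0, 0, 0]],
    [[0.92, -0.8, 0], [0, 0, 0]]
  ]
}}

```text
time: 15.35
tool_pos: [0.4835, 0.1309, 0.198]
tool_rot: [3.14, -0.0, 1.571]
contact_force: [-0.5, 0.5, -2.9]
opening: 0.026
grip_force: 45.0
```

>>> {"name": "send_rows", "arguments": {
  "plan": [
    [[0, -0.8, 0], [0, 0, 0]],
    [[0, -0.8, 0], [0, 0, 0]],
    [[0, -0.8, 0], [0, 0, 0]],
    [[0, -0.8, 0], [0, 0, 0]],
    [[0, -0.8, 0], [0, 0, 0]],
    [[0, 0, 0.3], [0, 0, 0]],
    [[0, 0, 0.3], [0, 0, 0]],
    [[0, 0, 0.3], [0, 0, 0]],
    [[0, 0, 0], [0, 0, 0]],
    [[0, 0, 0], [0, 0, 0]]
  ]
}}

```text
time: 16.6
tool_pos: [0.3842, 0.1298, 0.1741]
tool_rot: [-3.141, 0.0, 1.57]
contact_force: [0.3, 0.3, -3.2]
opening: 0.0257
grip_force: 45.0
```

```bash
python3 - <<'E'
from h import *
q,_,_=cam("scene"); s=robot.observe()
cv2.imwrite("pics/m3.png",cv2.resize(q[130:290,150:370],(660,480)))
print(s["tool_pos"],s["tool_rot"])
p,d,c=cam("top"); np.savez("t3.npz",p=p); hsv=cv2.cvtColor(p,cv2.COLOR_BGR2HSV)
m=(hsv[...,1]>140)&(hsv[...,0]<20)&(hsv[...,2]>90); m[:126]=0;m[225:]=0;m[:,:206]=0;m[:,375:]=0
n,l,st,_=cv2.connectedComponentsWithStats(m.astype(np.uint8))
for i in range(1,n):
    if st[i,4]>60:
        v,u=np.nonzero(l==i); P=np.array([ray(c,(a,b),.068 if u.mean()<315 else .015) for a,b in zip(u,v)])*1000
        r=cv2.minAreaRect(P[:,:2].astype(np.float32)); print(st[i],np.round(r[0]),np.round(r[1]),round(r[2]))
E
```

```text
[0.38422831 0.12982338 0.17421907] [3.14151968e+00 5.78100791e-05 1.57036496e+00]
[315 136  15  28 371] [ 584. -128.] [39. 76.] 89
[258 165  23  27 373] [500.  22.] [62. 43.] 21
```

View pics/m3.png

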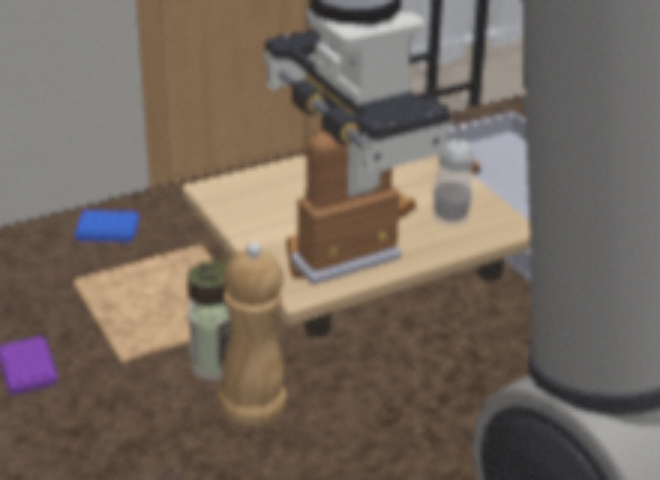

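C has turned slightly, to (500, 22) mm, and is clear of the shaker. The scraper stands behind D, so I'll push D along +x.

>>> {"name": "send_rows", "arguments": {
  "plan": [
    [[0, 0, 0.5], [0, 0, 0]],
    [[0, 0, 0.5], [0, 0, 0]],
    [[0, 0, 0.48], [0, 0, 0]],
    [[0, 0.6, 0], [0, 0, 0]],
    [[0, 0.6, 0], [0, 0, 0]],
    [[0, 0.6, 0], [0, 0, 0]],
    [[0, 0.6, 0], [0, 0, 0]],
    [[0, 0.6, 0], [0, 0, 0]],
    [[0, 0.6, 0], [0, 0, 0]],
    [[0, 0.6, 0], [0, 0, 0]]
  ]
}}

```text
time: 17.95
tool_pos: [0.49, 0.1298, 0.1372]
tool_rot: [-3.142, 0.0, 1.57]
contact_force: [-0.1, 0.3, -2.8]
opening: 0.0261
grip_force: 45.0
```

>>> {"name": "send_rows", "arguments": {
  "plan": [
    [[0, 0.6, 0], [0, 0, 0]],
    [[0, 0.5, 0], [0, 0, 0]],
    [[0, 0.4, 0], [0, 0, 0]],
    [[0, -0.6, 0], [0, 0, 0]],
    [[0, -0.6, 0], [0, 0, 0]],
    [[0, -0.6, -0.7], [0, 0, 0]],
    [[0, -0.8, -0.7], [0, 0, 0]],
    [[0, -0.8, 0], [0, 0, 0]],
    [[0, -0.6, 0], [0, 0, 0]],
    [[0, 0, 0], [0, 0, 0]]
  ]
}}

```text
time: 19.2
tool_pos: [0.4259, 0.1299, 0.1722]
tool_rot: [-3.141, 0.0, 1.571]
contact_force: [0.6, 0.1, -2.9]
opening: 0.0257
grip_force: 45.0
```

```bash
python3 - <<'E'
from h import *
q,_,_=cam("scene"); s=robot.observe()
p,d,c=cam("top")
cv2.imwrite("pics/m4.png",np.hstack([cv2.resize(p[100:260,140:390],(400,256)),cv2.resize(q[150:290,150:370],(400,256))]))
print(s["tool_pos"],s["tool_rot"])
E
```

```text
[0.42673903 0.12986901 0.17227709] [3.14096166e+00 5.30541497e-05 1.57064822e+00]
```

View pics/m4.png

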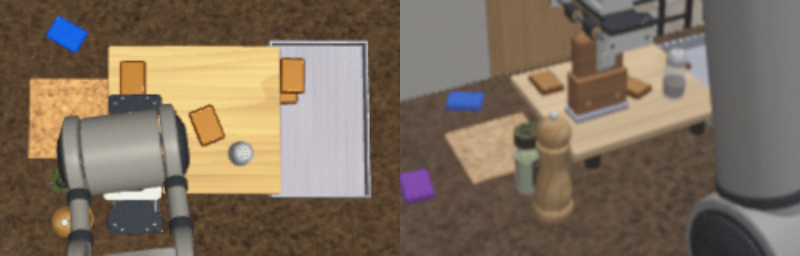

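D is now aligned at crop (132,76), and A and B lie in the tray at (290,78). Next I'll push C along +x from the lane beside the shaker.

>>> {"name": "send_rows", "arguments": {
  "plan": [
    [[-0.77, 0, 0], [0, 0, 0]],
    [[-0.77, 0, 0], [0, 0, 0]],
    [[-0.77, 0, 0], [0, 0, 0]],
    [[-0.76, 0, 0], [0, 0, 0]],
    [[0, 0, 0.7], [0, 0, 0]],
    [[0, 0, 0.7], [0, 0, 0]],
    [[0, 0.5, 0], [0, 0, 0]],
    [[0, 0.5, 0], [0, 0, 0]],
    [[0, 0.5, 0], [0, 0, 0]],
    [[0, 0.5, 0], [0, 0, 0]]
  ]
}}

```text
time: 20.55
tool_pos: [0.4778, 0.0531, 0.1375]
tool_rot: [3.141, 0.0, 1.571]
contact_force: [-1.2, 0.1, -3.0]
opening: 0.0259
grip_force: 45.0
```

>>> {"name": "send_rows", "arguments": {
  "plan": [
    [[0, 0.5, 0], [0, 0, 0]],
    [[0, 0.5, 0], [0, 0, 0]],
    [[0, 0.5, 0], [0, 0, 0]],
    [[0, 0.4, 0], [0, 0, 0]],
    [[0, -0.6, 0], [0, 0, 0]],
    [[0, -0.6, 0], [0, 0, 0]],
    [[0, 0, -0.8], [0, 0, 0]],
    [[0.7, 0, -0.8], [0, 0, 0]],
    [[0.9, 0, -0.2], [0, 0, 0]],
    [[0.9, 0, 0], [0, 0, 0]]
  ]
}}

```text
time: 21.8
tool_pos: [0.4946, 0.1162, 0.1829]
tool_rot: [3.14, -0.0, 1.57]
contact_force: [0.7, -0.7, -1.8]
opening: 0.0256
grip_force: 45.0
```

>>> {"name": "send_rows", "arguments": {
  "plan": [
    [[0.9, 0.5, 0], [0, 0, 0.111]],
    [[0, 0, 0], [0, 0, 0.111]],
    [[0, 0, 0], [0, 0, 0.111]],
    [[0, 0, 0], [0, 0, 0.111]],
    [[0, 0, 0], [0, 0, 0.111]],
    [[0, 0, 0], [0, 0, 0.111]],
    [[0, 0, 0], [0, 0, 0.111]],
    [[0, 0, 0], [0, 0, 0.111]],
    [[0, 0, 0], [0, 0, 0.111]],
    [[0, 0, 0], [0, 0, 0]]
  ]
}}

```text
time: 23.05
tool_pos: [0.5067, 0.1381, 0.1822]
tool_rot: [3.141, 0.0, 0.003]
contact_force: [-0.8, -0.5, -2.2]
opening: 0.0255
grip_force: 45.0
```

```bash
python3 - <<'E'
from h import *
q,_,_=cam("scene"); s=robot.observe()
p,d,c=cam("top")
cv2.imwrite("pics/m5.png",np.hstack([cv2.resize(p[100:260,140:390],(400,256)),cv2.resize(q[150:290,150:370],(400,256))]))
print(s["tool_pos"],s["tool_rot"])
E
```

```text
[0.50663574 0.13807777 0.18217244] [3.14149954e+00 1.33827150e-05 4.92694900e-03]
```

View pics/m5.png

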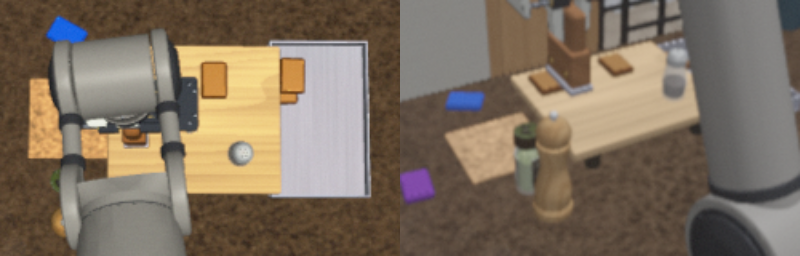

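C and D are now in line at about x = 0.575. I'll go behind D and sweep both off.

>>> {"name": "send_rows", "arguments": {
  "plan": [
    [[0, -0.9, 0], [0, 0, 0]],
    [[0, -0.9, 0], [0, 0, 0]],
    [[0.7, 0, 0], [0, 0, 0]],
    [[0.7, 0, 0], [0, 0, 0]],
    [[0.7, 0, 0], [0, 0, 0]],
    [[0.75, 0, 0], [0, 0, 0]],
    [[0, 0, 0.6], [0, 0, 0]],
    [[0, 0, 0.6], [0, 0, 0]],
    [[0, 0, 0.6], [0, 0, 0]],
    [[0, 0, 0], [0, 0, 0]]
  ]
}}

```text
time: 24.4
tool_pos: [0.5806, 0.1839, 0.1442]
tool_rot: [-3.14, -0.013, 0.003]
contact_force: [-5.7, -0.5, 34.2]
opening: 0.0258
grip_force: 44.9
```

>>> {"name": "send_rows", "arguments": {
  "plan": [
    [[0, 0.5, 0], [0, 0, 0]],
    [[0, 0.7, 0], [0, 0, 0]],
    [[0, 0.7, 0], [0, 0, 0]],
    [[0, 0.7, 0], [0, 0, 0]],
    [[0, 0.7, 0], [0, 0, 0]],
    [[0, 0.7, 0], [0, 0, 0]],
    [[0, 0.7, 0], [0, 0, 0]],
    [[0, 0.7, 0], [0, 0, 0]],
    [[0, 0.7, 0], [0, 0, 0]],
    [[0, 0.7, 0], [0, 0, 0]]
  ]
}}

```text
time: 25.65
tool_pos: [0.5821, 0.0163, 0.1442]
tool_rot: [-3.137, -0.016, 0.003]
contact_force: [-1.4, 12.6, 34.6]
opening: 0.026
grip_force: 45.0
```

>>> {"name": "send_rows", "arguments": {
  "plan": [
    [[0, 0.7, 0], [0, 0, 0]],
    [[0, 0.7, 0], [0, 0, 0]],
    [[0, 0.7, 0], [0, 0, 0]],
    [[0, 0.7, 0], [0, 0, 0]],
    [[0, 0.7, 0], [0, 0, 0]],
    [[0, 0.7, 0], [0, 0, 0]],
    [[0, 0.3, 0], [0, 0, 0]],
    [[0, 0, 0], [0, 0, 0]],
    [[0, 0, 0], [0, 0, 0]],
    [[0, 0, 0], [0, 0, 0]]
  ]
}}

```text
time: 26.9
tool_pos: [0.5822, -0.0972, 0.144]
tool_rot: [-3.141, -0.015, 0.002]
contact_force: [-0.8, 10.1, 34.2]
opening: 0.0259
grip_force: 45.0
```

>>> {"name": "send_rows", "arguments": {
  "plan": [
    [[0, 0, -0.6], [0, 0, 0]],
    [[0, 0, -0.6], [0, 0, 0]],
    [[0, 0, -0.6], [0, 0, 0]],
    [[0, -0.9, -0.6], [0, 0, 0]],
    [[0, -0.9, 0], [0, 0, 0]],
    [[0, -0.9, 0], [0, 0, 0]],
    [[0, -0.9, 0], [0, 0, 0]],
    [[0, -0.9, 0], [0, 0, 0]],
    [[0, -0.9, 0], [0, 0, 0]],
    [[0, -0.9, 0], [0, 0, 0]]
  ]
}}

```text
time: 28.15
tool_pos: [0.5774, 0.06, 0.1973]
tool_rot: [-3.141, 0.001, 0.002]
contact_force: [-0.3, 0.2, -3.5]
opening: 0.0258
grip_force: 45.0
```

```bash
python3 - <<'E'
from h import *
q,_,_=cam("scene"); s=robot.observe()
p,d,c=cam("top")
cv2.imwrite("pics/m6.png",np.hstack([cv2.resize(p[100:260,140:390],(400,256)),cv2.resize(q[150:290,150:370],(400,256))]))
print(s["tool_pos"],s["tool_rot"])
E
```

```text
[0.5771471  0.06269197 0.19736903] [-3.13940693e+00  7.41853679e-04  3.40906649e-03]
```

View pics/m6.png

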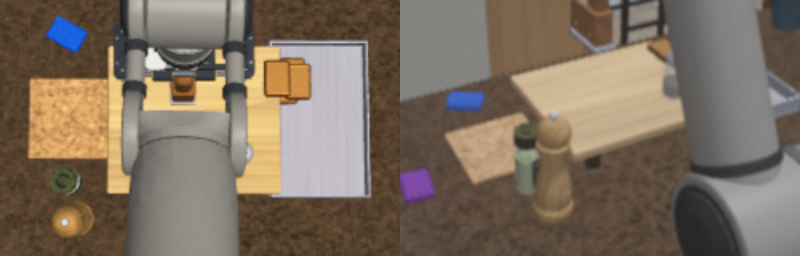

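The scraper came down on D, which lay further back than I had judged, and dragged it. One rusk still overlaps the board edge at crop (275,79). I'll measure it and the scraper's seat in the grip.

```bash
python3 - <<'E'
from h import *
p,d,c=cam("top"); X=cloud(c,d); hsv=cv2.cvtColor(p,cv2.COLOR_BGR2HSV)
m=(hsv[...,1]>130)&(hsv[...,0]<20)&(hsv[...,2]>90); m[:126]=0;m[180:]=0;m[:,:300]=0;m[:,345:]=0
for v in range(134,168,3): print(v,[f"{X[v,u,2]*1000:.0f}" if m[v,u] else "." for u in range(300,342,3)])
v,u=np.nonzero(m); print(u.min(),u.max(),v.min(),v.max())
for uu in (u.min(),u.max()): print(ray(c,(uu,150),.068))
print(ray(c,(315,v.min()),.068),ray(c,(315,v.max()),.068))
q,dq,cq=cam("scene"); Y=cloud(cq,dq); hs=cv2.cvtColor(q,cv2.COLOR_BGR2HSV)
s=(Y[...,0]>.5)&(Y[...,0]<.64)&(Y[...,1]>-.0)&(Y[...,1]<.13)&(Y[...,2]>.085)&(Y[...,2]<.2)&(dq>0)
print("scr low z",np.percentile(Y[s][:,2],[0,1,2,5]), s.sum())
sh=(Y[...,0]>.41)&(Y[...,0]<.49)&(Y[...,1]>-.07)&(Y[...,1]<.0)&(Y[...,2]>.07)&(dq>0)&(Y[...,2]<.15); print("shaker",Y[sh].mean(0),sh.sum())
E
```

```text
134 ['.', '.', '.', '.', '.', '.', '.', '.', '.', '.', '.', '.', '.', '.']
137 ['.', '.', '.', '.', '.', '.', '34', '32', '27', '29', '.', '.', '.', '.']
140 ['.', '.', '62', '67', '69', '68', '67', '44', '44', '42', '45', '.', '.', '.']
143 ['.', '.', '65', '67', '69', '66', '69', '61', '49', '46', '44', '.', '.', '.']
146 ['.', '.', '64', '69', '70', '72', '68', '59', '44', '47', '54', '44', '.', '.']
149 ['.', '.', '70', '66', '70', '67', '68', '63', '44', '50', '48', '47', '.', '.']
152 ['.', '.', '67', '66', '65', '70', '68', '65', '50', '46', '43', '43', '.', '.']
155 ['.', '.', '63', '70', '65', '64', '73', '70', '47', '45', '47', '47', '.', '.']
158 ['.', '.', '65', '69', '70', '70', '.', '66', '44', '47', '46', '48', '.', '.']
161 ['.', '.', '.', '.', '.', '16', '18', '43', '42', '49', '47', '.', '.', '.']
164 ['.', '.', '.', '.', '.', '19', '15', '.', '.', '.', '.', '.', '.', '.']
167 ['.', '.', '.', '.', '.', '.', '.', '.', '.', '.', '.', '.', '.', '.']
305 333 136 164
[ 0.57431327 -0.0748742   0.068     ]
[ 0.57404494 -0.14956743  0.068     ]
[ 0.61196725 -0.10215827  0.068     ] [ 0.53665921 -0.10091194  0.068     ]
scr low z [0.11936364 0.12161712 0.12263987 0.12546348] 558
shaker [ 0.44411885 -0.01451398  0.10026554] 142
```

D lies flat, overhanging the board end (y −0.075 to −0.118), and the other three are stacked in the tray with their top at 46 mm. I'll come down behind D at y = −0.035, clear of it this time.

>>> {"name": "send_rows", "arguments": {
  "plan": [
    [[0, 0.8, 0], [0, 0, 0]],
    [[0, 0.8, 0], [0, 0, 0]],
    [[0, 0.8, 0], [0, 0, 0]],
    [[0, 0.8, 0], [0, 0, 0]],
    [[0, 0.7, 0], [0, 0, 0]],
    [[0, 0, 0.6], [0, 0, 0]],
    [[0, 0, 0.6], [0, 0, 0]],
    [[0, 0, 0.6], [0, 0, 0]],
    [[0, 0, 0.5], [0, 0, 0]],
    [[0, 0, 0], [0, 0, 0]]
  ]
}}

```text
time: 29.6
tool_pos: [0.5772, -0.0388, 0.1383]
tool_rot: [-3.141, 0.003, 0.002]
contact_force: [-0.2, 0.1, -2.1]
opening: 0.0258
grip_force: 45.0
```

>>> {"name": "send_rows", "arguments": {
  "plan": [
    [[0, 0, 0.04], [0, 0, 0]],
    [[0, 0, 0.04], [0, 0, 0]],
    [[0, 0, 0], [0, 0, 0]],
    [[0, 0, 0], [0, 0, 0]],
    [[0, 0, 0], [0, 0, 0]],
    [[0, 0, 0], [0, 0, 0]],
    [[0, 0, 0], [0, 0, 0]],
    [[0, 0, 0], [0, 0, 0]],
    [[0, 0, 0], [0, 0, 0]],
    [[0, 0, 0], [0, 0, 0]]
  ]
}}

```text
time: 30.85
tool_pos: [0.5779, -0.0394, 0.1377]
tool_rot: [3.141, -0.0, 0.001]
contact_force: [0.5, -0.6, -2.5]
opening: 0.026
grip_force: 45.0
```

>>> {"name": "send_rows", "arguments": {
  "plan": [
    [[0, 0, 0.05], [0, 0, 0]],
    [[0, 0, 0.05], [0, 0, 0]],
    [[0, 0, 0], [0, 0, 0]],
    [[0, 0, 0], [0, 0, 0]],
    [[0, 0, 0], [0, 0, 0]],
    [[0, 0, 0], [0, 0, 0]],
    [[0, 0, 0], [0, 0, 0]],
    [[0, 0, 0], [0, 0, 0]],
    [[0, 0, 0], [0, 0, 0]],
    [[0, 0, 0], [0, 0, 0]]
  ]
}}

```text
time: 32.1
tool_pos: [0.5779, -0.0394, 0.1352]
tool_rot: [3.141, -0.0, 0.001]
contact_force: [0.8, 0.1, -2.1]
opening: 0.0259
grip_force: 45.0
```

>>> {"name": "send_rows", "arguments": {
  "plan": [
    [[0, 0, 0.06], [0, 0, 0]],
    [[0, 0, 0], [0, 0, 0]],
    [[0, 0, 0], [0, 0, 0]],
    [[0, 0, 0], [0, 0, 0]],
    [[0, 0.4, 0], [0, 0, 0]],
    [[0, 0.4, 0], [0, 0, 0]],
    [[0, 0.4, 0], [0, 0, 0]],
    [[0, 0.4, 0], [0, 0, 0]],
    [[0, 0.4, 0], [0, 0, 0]],
    [[0, 0.4, 0], [0, 0, 0]]
  ]
}}

```text
time: 33.35
tool_pos: [0.578, -0.1001, 0.1337]
tool_rot: [3.141, -0.0, 0.001]
contact_force: [0.3, 0.2, -3.3]
opening: 0.0258
grip_force: 45.0
```

>>> {"name": "send_rows", "arguments": {
  "plan": [
    [[0, 0.4, 0], [0, 0, 0]],
    [[0, 0.4, 0], [0, 0, 0]],
    [[0, 0.4, 0], [0, 0, 0]],
    [[0, 0.3, 0], [0, 0, 0]],
    [[0, 0.3, 0], [0, 0, 0]],
    [[0, 0.3, 0], [0, 0, 0]],
    [[0, 0, 0], [0, 0, 0]],
    [[0, 0, 0], [0, 0, 0]],
    [[0, 0, 0], [0, 0, 0]],
    [[0, 0, 0], [0, 0, 0]]
  ]
}}

```text
time: 34.6
tool_pos: [0.5781, -0.1516, 0.1338]
tool_rot: [3.142, -0.0, 0.002]
contact_force: [0.3, -0.4, -2.8]
opening: 0.0256
grip_force: 45.0
```

```bash
cat > lk.py <<'E'
from h import *
p,d,c=cam("top"); X=cloud(c,d); hsv=cv2.cvtColor(p,cv2.COLOR_BGR2HSV)
m=(hsv[...,1]>130)&(hsv[...,0]<20)&(hsv[...,2]>90); m[:126]=0;m[225:]=0;m[:,:300]=0;m[:,372:]=0
for v in range(134,176,3): print(v,[f"{X[v,u,2]*1000:.0f}" if m[v,u] else "." for u in range(303,369,3)])
print([np.round(ray(c,(u,150),.05)[1],3) for u in (306,315,324,333,342)])
E
python3 lk.py
```

```text
134 ['.', '.', '.', '.', '.', '.', '.', '.', '.', '.', '.', '.', '.', '.', '.', '.', '.', '.', '.', '.', '.', '.']
137 ['.', '.', '.', '.', '.', '.', '.', '.', '.', '.', '.', '.', '.', '.', '.', '.', '.', '.', '.', '.', '.', '.']
140 ['.', '.', '.', '.', '.', '.', '.', '.', '.', '.', '.', '.', '.', '.', '.', '.', '.', '.', '.', '.', '.', '.']
143 ['.', '.', '.', '.', '.', '.', '.', '.', '.', '.', '.', '.', '.', '.', '.', '.', '.', '.', '.', '.', '.', '.']
146 ['.', '.', '.', '.', '.', '.', '.', '.', '.', '.', '.', '.', '.', '.', '.', '.', '.', '.', '.', '.', '.', '.']
149 ['.', '.', '.', '.', '.', '.', '.', '.', '.', '.', '.', '.', '.', '.', '.', '.', '.', '.', '.', '.', '.', '.']
152 ['.', '.', '.', '.', '.', '14', '19', '.', '.', '.', '.', '.', '.', '.', '192', '189', '.', '.', '.', '.', '.', '.']
155 ['.', '.', '.', '.', '15', '15', '16', '.', '.', '.', '.', '.', '.', '.', '.', '.', '14', '22', '14', '.', '.', '.']
158 ['.', '.', '.', '.', '21', '20', '.', '.', '.', '.', '.', '.', '.', '.', '.', '.', '.', '.', '.', '.', '.', '.']
161 ['.', '.', '.', '.', '19', '19', '.', '.', '.', '.', '.', '.', '.', '.', '.', '.', '.', '.', '.', '.', '.', '.']
164 ['.', '.', '.', '.', '14', '.', '.', '.', '.', '.', '.', '.', '.', '.', '.', '.', '.', '.', '.', '.', '.', '.']
167 ['.', '.', '.', '.', '.', '.', '.', '.', '.', '.', '.', '.', '.', '.', '.', '.', '.', '.', '.', '.', '.', '.']
170 ['.', '.', '.', '.', '.', '.', '.', '.', '.', '.', '.', '.', '.', '.', '.', '.', '.', '.', '.', '.', '.', '.']
173 ['.', '.', '.', '.', '.', '.', '.', '.', '.', '.', '.', '.', '.', '.', '.', '.', '.', '.', '.', '.', '.', '.']
[np.float64(-0.08), np.float64(-0.104), np.float64(-0.128), np.float64(-0.153), np.float64(-0.177)]
```

>>> {"name": "send_rows", "arguments": {
  "plan": [
    [[0, 0, -1], [0, 0, 0]],
    [[0, 0, -1], [0, 0, 0]],
    [[0, 0, -1], [0, 0, 0]],
    [[0, 0, -1], [0, 0, 0]],
    [[0, -0.95, 0], [0, 0, 0]],
    [[0, -0.95, 0], [0, 0, 0]],
    [[0, -0.95, 0], [0, 0, 0]],
    [[0, -0.95, 0], [0, 0, 0]],
    [[0, -0.95, 0], [0, 0, 0]],
    [[0, -0.95, 0], [0, 0, 0]]
  ]
}}

```text
time: 35.9
tool_pos: [0.5778, -0.0085, 0.2337]
tool_rot: [3.142, -0.0, 0.001]
contact_force: [0.4, 0.3, -3.3]
opening: 0.0254
grip_force: 45.0
```

>>> {"name": "send_rows", "arguments": {
  "plan": [
    [[-0.2, -0.97, 0], [0, 0, 0]],
    [[-0.2, -0.97, 0], [0, 0, 0]],
    [[-0.2, -0.97, 0], [0, 0, 0]],
    [[-0.2, -0.97, 0], [0, 0, 0]],
    [[-0.2, -0.97, 0], [0, 0, 0]],
    [[-0.2, -0.97, 0], [0, 0, 0]],
    [[-0.2, -0.97, 0], [0, 0, 0]],
    [[-0.2, -0.97, 0], [0, 0, 0]],
    [[-0.2, -0.97, 0], [0, 0, 0]],
    [[-0.2, -0.97, 0], [0, 0, 0]]
  ]
}}

```text
time: 37.15
tool_pos: [0.5273, 0.234, 0.2337]
tool_rot: [3.142, -0.0, 0.001]
contact_force: [-0.3, -0.2, -1.9]
opening: 0.0258
grip_force: 45.0
```

>>> {"name": "send_rows", "arguments": {
  "plan": [
    [[-0.5, -0.95, 0], [0, 0, 0]],
    [[0, 0, 0], [0, 0, -0.111]],
    [[0, 0, 0], [0, 0, -0.111]],
    [[0, 0, 0], [0, 0, -0.111]],
    [[0, 0, 0], [0, 0, -0.111]],
    [[0, 0, 0], [0, 0, -0.111]],
    [[0, 0, 0], [0, 0, -0.111]],
    [[0, 0, 0], [0, 0, -0.111]],
    [[0, 0, 0], [0, 0, -0.111]],
    [[0, 0, 0], [0, 0, -0.111]]
  ]
}}

```text
time: 38.4
tool_pos: [0.5149, 0.2569, 0.2337]
tool_rot: [3.142, 0.0, 1.576]
contact_force: [-0.9, 0.2, -2.5]
opening: 0.0256
grip_force: 45.0
```

```bash
python3 lk.py; python3 - <<'E'
from h import *
q,_,_=cam("scene"); s=robot.observe()
p,d,c=cam("top")
cv2.imwrite("pics/m7.png",np.hstack([cv2.resize(p[100:260,140:390],(400,256)),cv2.resize(q[130:290,130:370],(400,256))]))
print(s["tool_pos"],s["tool_rot"])
E
```

```text
134 ['.', '.', '.', '.', '.', '.', '.', '.', '.', '.', '.', '.', '.', '.', '.', '.', '.', '.', '.', '.', '.', '.']
137 ['.', '.', '.', '.', '.', '.', '.', '.', '.', '.', '.', '34', '36', '.', '.', '.', '.', '.', '.', '.', '.', '.']
140 ['.', '.', '.', '.', '.', '.', '.', '.', '.', '15', '30', '32', '42', '36', '.', '.', '.', '.', '.', '.', '.', '.']
143 ['.', '.', '.', '.', '.', '18', '16', '.', '.', '20', '28', '30', '43', '39', '36', '40', '20', '17', '21', '.', '.', '.']
146 ['.', '.', '.', '.', '15', '19', '16', '18', '.', '18', '24', '32', '37', '36', '30', '39', '24', '15', '16', '.', '.', '.']
149 ['.', '.', '.', '.', '25', '18', '18', '18', '.', '26', '22', '35', '38', '44', '34', '40', '18', '13', '18', '.', '.', '.']
152 ['.', '.', '.', '.', '17', '17', '22', '22', '.', '18', '27', '32', '35', '37', '37', '37', '15', '13', '17', '.', '.', '.']
155 ['.', '.', '.', '.', '18', '16', '21', '20', '.', '22', '24', '31', '38', '37', '41', '41', '18', '18', '20', '.', '.', '.']
158 ['.', '.', '.', '.', '16', '18', '18', '12', '.', '.', '.', '.', '32', '29', '30', '38', '34', '17', '15', '.', '.', '.']
161 ['.', '.', '.', '.', '16', '21', '17', '16', '.', '.', '.', '.', '20', '27', '.', '.', '20', '19', '17', '.', '.', '.']
164 ['.', '.', '.', '.', '21', '19', '.', '.', '.', '.', '.', '.', '.', '.', '.', '.', '.', '.', '.', '.', '.', '.']
167 ['.', '.', '.', '.', '.', '.', '.', '.', '.', '.', '.', '.', '.', '.', '.', '.', '.', '.', '.', '.', '.', '.']
170 ['.', '.', '.', '.', '.', '.', '.', '.', '.', '.', '.', '.', '.', '.', '.', '.', '.', '.', '.', '.', '.', '.']
173 ['.', '.', '.', '.', '.', '.', '.', '.', '.', '.', '.', '.', '.', '.', '.', '.', '.', '.', '.', '.', '.', '.']
[np.float64(-0.08), np.float64(-0.104), np.float64(-0.128), np.float64(-0.153), np.float64(-0.177)]
[0.51493077 0.25685291 0.23366373] [-3.14150296e+00  1.20425356e-04  1.57185570e+00]
```

View pics/m7.png

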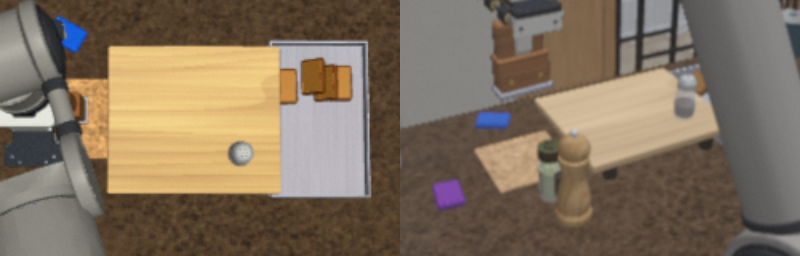

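The board is clear, all four rusks are low in the tray, and the shaker is in place at crop (241,153). Now I'll lower the scraper onto the mat.

>>> {"name": "send_rows", "arguments": {
  "plan": [
    [[0, 0, 0.7], [0, 0, 0]],
    [[0, 0, 0.7], [0, 0, 0]],
    [[0, 0, 0.7], [0, 0, 0]],
    [[0, 0, 0.7], [0, 0, 0]],
    [[0, 0, 0.7], [0, 0, 0]],
    [[0, 0, 0.7], [0, 0, 0]],
    [[0, 0, 0.6], [0, 0, 0]],
    [[0, 0, 0.5], [0, 0, 0]],
    [[0, 0, 0.4], [0, 0, 0]],
    [[0, 0, 0], [0, 0, 0]]
  ]
}}

```text
time: 39.8
tool_pos: [0.5147, 0.2567, 0.0904]
tool_rot: [-3.14, 0.001, 1.57]
contact_force: [-0.3, 1.2, -2.8]
opening: 0.0259
grip_force: 45.0
```

>>> {"name": "send_rows", "arguments": {
  "plan": [
    [[0, 0, 0.04], [0, 0, 0]],
    [[0, 0, 0.04], [0, 0, 0]],
    [[0, 0, 0.04], [0, 0, 0]],
    [[0, 0, 0], [0, 0, 0]],
    [[0, 0, 0], [0, 0, 0]],
    [[0, 0, 0], [0, 0, 0]],
    [[0, 0, 0], [0, 0, 0]],
    [[0, 0, 0], [0, 0, 0]],
    [[0, 0, 0], [0, 0, 0]],
    [[0, 0, 0], [0, 0, 0]]
  ]
}}

```text
time: 41.05
tool_pos: [0.5151, 0.2568, 0.0882]
tool_rot: [-3.142, 0.0, 1.57]
contact_force: [-0.5, 0.3, -3.1]
opening: 0.0257
grip_force: 45.0
```

>>> {"name": "send_rows", "arguments": {
  "plan": [
    [[0, 0, 0.04], [0, 0, 0]],
    [[0, 0, 0.04], [0, 0, 0]],
    [[0, 0, 0], [0, 0, 0]],
    [[0, 0, 0], [0, 0, 0]],
    [[0, 0, 0], [0, 0, 0]],
    [[0, 0, 0], [0, 0, 0]],
    [[0, 0, 0], [0, 0, 0]],
    [[0, 0, 0], [0, 0, 0]],
    [[0, 0, 0], [0, 0, 0]],
    [[0, 0, 0], [0, 0, 0]]
  ]
}}

```text
time: 42.3
tool_pos: [0.5151, 0.2568, 0.0862]
tool_rot: [3.142, 0.0, 1.571]
contact_force: [0.1, -0.7, -3.1]
opening: 0.0256
grip_force: 45.0
```

>>> {"name": "send_rows", "arguments": {
  "plan": [
    [[0, 0, 0.04], [0, 0, 0]],
    [[0, 0, 0.04], [0, 0, 0]],
    [[0, 0, 0], [0, 0, 0]],
    [[0, 0, 0], [0, 0, 0]],
    [[0, 0, 0], [0, 0, 0]],
    [[0, 0, 0], [0, 0, 0]],
    [[0, 0, 0], [0, 0, 0]],
    [[0, 0, 0], [0, 0, 0]],
    [[0, 0, 0], [0, 0, 0]],
    [[0, 0, 0], [0, 0, 0]]
  ]
}}

```text
time: 43.55
tool_pos: [0.5152, 0.2567, 0.085]
tool_rot: [3.141, 0.0, 1.571]
contact_force: [-1.9, -1.7, 5.4]
opening: 0.0257
grip_force: 45.0
```

Contact at z = 0.085, so the foot is on the mat. I'll release and rise.

>>> {"name": "send_rows", "arguments": {
  "plan": [
    [[0, 0, 0], [0, 0, 0]],
    [[0, 0, 0], [0, 0, 0]],
    [[0, 0, 0], [0, 0, 0]],
    [[0, 0, 0], [0, 0, 0]],
    [[0, 0, 0], [0, 0, 0]],
    [[0, 0, 0], [0, 0, 0]],
    [[0, 0, 0], [0, 0, 0]],
    [[0, 0, 0], [0, 0, 0]],
    [[0, 0, 0], [0, 0, 0]],
    [[0, 0, 0], [0, 0, 0]]
  ],
  "gripper": 0.2
}}

```text
time: 44.8
tool_pos: [0.5151, 0.2568, 0.0842]
tool_rot: [3.142, 0.0, 1.571]
contact_force: [0.6, -0.0, 0.4]
opening: 0.0554
grip_force: 0.0
```

>>> {"name": "send_rows", "arguments": {
  "plan": [
    [[0, 0, -0.3], [0, 0, 0]],
    [[0, 0, -0.5], [0, 0, 0]],
    [[0, 0, -0.7], [0, 0, 0]],
    [[0, 0, -0.7], [0, 0, 0]],
    [[0, 0, -0.7], [0, 0, 0]],
    [[0, 0, -0.7], [0, 0, 0]],
    [[0, 0, -0.7], [0, 0, 0]],
    [[0, 0, -0.7], [0, 0, 0]],
    [[0, 0, -0.7], [0, 0, 0]],
    [[0, 0, -0.7], [0, 0, 0]]
  ]
}}

```text
time: 46.05
tool_pos: [0.5151, 0.2568, 0.2459]
tool_rot: [3.14, -0.0, 1.57]
contact_force: [0.8, 0.2, -0.6]
opening: 0.0552
grip_force: 0.0
```

```bash
python3 - <<'E'
from h import *
q,_,_=cam("scene"); w,d,c=cam("wrist"); X=cloud(c,d)
cv2.imwrite("pics/m8.png",np.hstack([cv2.resize(w,(400,300)),cv2.resize(q[130:290,130:370],(400,300))]))
z=X[...,2]; i=(z>.138)&(z<.15)&(X[...,0]>.46)&(X[...,0]<.6)&(X[...,1]>.2)&(d>0)
print(cv2.minAreaRect((X[i][:,:2]*1000).astype(np.float32)),np.median(z[i]))
E
```

```text
((515.2528076171875, 253.68748474121094), (24.62263298034668, 76.77051544189453), 0.20592384040355682) 0.1431146078041799
```

View pics/m8.png

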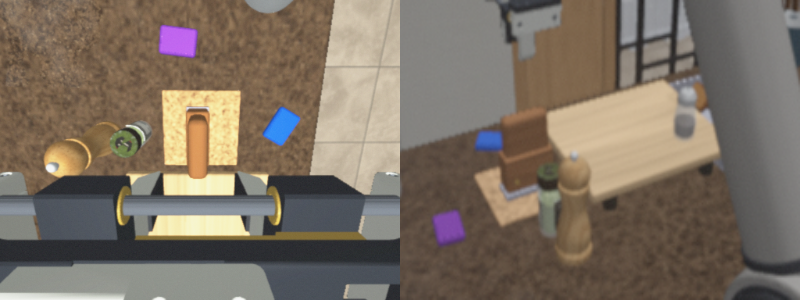

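The scraper stands upright on the mat at (197,145), its top at 143 mm as expected. The jar, mill and shaker are standing where they were. Handing in.

```bash
python3 -c "
from cell import robot
print(robot.hand_in())"
```

```text
the job is handed in; nothing more can be done
None
```

All four rusks are in the tray, the scraper stands upright and released on the cork mat, and the shaker, mill and jar look untouched; on the last sweep the scraper came down on one rusk and dragged it (about 34 N at the wrist), so a further push was needed, and the job was handed in at about 46 s.

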